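# Hold the amber reference cell in the light tester

### The arm

A 6-joint arm with a two-finger parallel gripper is mounted at the origin on the work surface. World frame = base frame: x ahead of the robot, y to its left, z up, the work surface at z = 0. Lengths are in m, angles in rad, forces in N, time in s.
With the tool pointing down it reaches from about 0.275 to 1 m from the base axis. Payload 8.4 kg.
Tool frame: the origin (TCP) lies on the centre line of the jaws, within the pads' length; the fingertips stand 22 mm ahead of it and the grasp point (between the pads) lies 3 mm ahead of it; z points along the fingers, y is the direction in which the jaws open and shut (so a half turn about z gives the same grasp; the last joint's range is limited). The gripper opens to 85 mm and grips with 20 to 120 N. Pads are 22 mm wide; open, the fingers measure 114 mm over their backs; the gripper's body (76 mm by 85 mm) begins 54 mm behind the grasp point. The pads swing forward as they close: fully open they stand 13 mm farther back than shut.
Start: joints at [-1.261, 0.353, 1.633, -0, 1.155, -0.002], TCP at [0.192, -0.595, 0.253] pointing down, gripper open.
Joint ranges: [-2.63, 2.63], [-0.92, 2.1], [0.06, 2.66], [-1.3, 4.44], [0, 2.69], [-3.02, 3.02]. Speed limits (rad/s): [2.22, 2.22, 2.79, 3.14, 3.14, 3.14].

### API

Orientations are given as a 3x3 rotation matrix whose columns are the frame's x, y, z axes.
In Python, from workcell import movep, line_to, move_j, gripper_open, clamp, sleep, inverse_kinematics, state, grab_frame, get_calibration, PlanningError, job_done, spot_in, place_of gives the robot as it stands. Calls block until the motion is done:
- movep(position, orientation): joint-space move of the TCP to a pose.
- line_to(position, frame=None, feed=0.15): straight line of the TCP; frame=None keeps the orientation; feed is the mean speed in m/s.
- move_j(angles): joint-space move.
- gripper_open() and clamp(grasp_force=None): open the fingers fully, or close them until they stop; grasp_force is the grip in N (None keeps the last).
- sleep(seconds).
- inverse_kinematics(position, orientation): joint angles nearest the present ones, or None.
- state(): the state.
- grab_frame(name): name is "scene" or "top" or "wrist"; returns the picture (480x640x3 uint8, red, green, blue); there is no depth.
- get_calibration(name): a dict with "K" (3x3 intrinsics, pixels), "view" (4x4, takes a point from world to camera coordinates). Camera axes: x right, y down, z forward; pixel columns grow to the right and rows downward; lengths in m; the calibration is good to about 2 mm. A picture is of the moment at which its call begins: read the wrist's pose just before it. get_calibration takes no time and is no camera call; for the wrist camera it gives the pose at the moment of the call.
A pose or a line that the arm cannot do raises PlanningError and nothing moves.
- job_done(): hands the job in, once; it reports no verdict.
Trained networks look in the newest picture that a camera, given by its name, has taken for a name from the list of things; names that differ only in an ending like _2 or _b are one class to them, and where a whole thing is asked for, a point or a joint stands for the part that bears it (a point fixed in the world has none). Each returns a list of dicts, best first, with "confidence" (0 to 1); they miss things now and then, are a little off and sometimes report something else, mostly with a low value. They report only what shows in the picture. A call takes as long as a camera call. They do not tell look-alikes from the thing itself.
- spot_in(camera, name): "bbox" ([left, top, right, bottom] in pixels, round what is visible of it).
- place_of(camera, name): "position" ([column, row] in pixels: a listed point, or the origin of a listed thing).
The state is a dict: "time_s": time; "joints": joint angles; "qd": joint speeds; "tau": joint torques, N m; "tool_pos": TCP position; "ee_rot": TCP orientation; "force": force on the tool from outside, world axes, zero at the start; "torque": the same for the moment, N m; "grip_width": opening from 0.0 (shut) to 1.0 (fully open).
Only numpy, scipy, OpenCV 4.12 (cv2) and the standard library are available. Lean on these libraries where they do the work, as an engineer would, in place of code of your own. Each camera call takes 0.05 s, during which the arm holds its last target.

### The job

Check the light tester with the amber reference cell: turn the red knob of its keeper clockwise, a quarter turn, fully to its stop, then lift the cell out of its cradle, gripping it by its two frosted white faces only and never touching its clear amber windows with the fingers. Hold it upright midway between the lamp and the sensor, its middle on the beam and its clear windows square to it, so that the light passes through them, and finish while still holding it there, clear of the tester. Leave the green cell locked in its cradle and everything else on the bench where it is.

Things in the scene. Friction and masses are not known exactly. Their poses are not given: they have to be found in the camera images.
- amber_cell: amber reference cell, the one to take: solid glass block 22 (x) x 26 (y) x 70 (z) mm, about 90 g. Origin: centre of its underside, z up. FROSTED white faces look along its +y and -y (26 mm apart, 20 mm wide, full height); CLEAR amber windows along its +x and -x; black top and bottom plates. Stands in its cradle's pocket, underside 10 and top 80 mm above the table, axes parallel to the cradle's
- amber_cell_center (a point): middle of the amber cell, 35 mm above its underside, axes as the cell
- amber_frosted: the two frosted white side plates of the amber cell, the only place to grip it; same origin and axes as the cell
- amber_windows: the clear amber glass of the cell with its two windows (18 mm wide, 62 mm high) looking along +x and -x, standing 1 mm proud of the frosted plates' edges; must not be touched by the fingers; same origin and axes as the cell
- amber_cradle: amber cell's fixed cradle: base plate 135 x 64 x 10 mm, x from -35 to 100 mm. Origin on the table under the pocket's centre; z up. Pocket 25 x 29 mm, walls 6 mm thick, 10 to 22 mm high. Post at x = +75 mm carries the keeper: steel tongue 13 mm wide, 83 to 89 mm high, reaching 87 mm from the post's axis, over the cell's top when locked
- amber_keeper (a joint): hinge of the amber cell's keeper, rad, about its cradle's upright post. 0 = locked, tongue over the cell (to the cradle's -x); grows as the knob turns CLOCKWISE seen from above, tongue swinging to the cradle's +y; hard stop at 1.5 = open. Light friction (0.04 N m), no spring: stays where left
- amber_knob_grip (a point): on the amber keeper's axis, mid-height of its red grip bar, 103 mm above the table. Bar 34 mm long (x), 12 mm thick (y), from 89 to 119 mm above the table; lies along the tongue and turns with it: this point's x axis points from the tongue's tip to the post
- tester: fixed light tester: grey base 270 (x) x 90 (y) x 15 mm, origin centre of its underside, z up. Blue lamp housing at its -x end, grey sensor housing at +x, each 65 x 70 mm, top 115 mm above the table, with a 40 mm round lens tube facing the gap. Free gap between tubes 110 mm (x = -55 to +55), open above and to both y sides
- beam (a point): middle of the light path, midway between the lamp and sensor lenses, 85 mm above the table; its x axis runs along the beam from lamp to sensor, z up; a thin pale yellow beam is drawn there and can be passed through
- green_cell: green reference cell, leave locked: solid glass block 22 (x) x 26 (y) x 70 (z) mm, about 90 g. Origin: centre of its underside, z up. FROSTED white faces look along its +y and -y (26 mm apart, 20 mm wide, full height); CLEAR green windows along its +x and -x; black top and bottom plates. Stands in its cradle's pocket, underside 10 and top 80 mm above the table, axes parallel to the cradle's
- green_cradle: green cell's fixed cradle: base plate 135 x 64 x 10 mm, x from -35 to 100 mm. Origin on the table under the pocket's centre; z up. Pocket 25 x 29 mm, walls 6 mm thick, 10 to 22 mm high. Post at x = +75 mm carries the keeper: steel tongue 13 mm wide, 83 to 89 mm high, reaching 87 mm from the post's axis, over the cell's top when locked. Either order
- green_keeper (a joint): hinge of the green cell's keeper, rad, about its cradle's upright post. 0 = locked, tongue over the cell (to the cradle's -x); grows as the knob turns CLOCKWISE seen from above, tongue swinging to the cradle's +y; hard stop at 1.5 = open. Light friction (0.04 N m), no spring: stays where left; leave it locked
- wrench: steel wrench 170 mm long lying along its x; bystander
- screwdriver: screwdriver lying along its x; bystander
- bearing: steel bearing ring 56 mm across, 15 mm high; bystander
- square: try square, wooden stock 80 mm and steel blade 110 mm, 16 mm high; bystander
- oil_can: green can 52 mm across, 90 mm high; bystander
- wood_block: wooden block 60 x 90 x 30 mm; bystander
There are look-alikes about, which are no part of the job. Leave any blue or pink look-alike of the amber_cell alone.

How it is judged:
By the outcome, as a careful person would: the job done as asked, in the order asked, and still so for the second after the job is handed in, while the arm keeps its last pose, push and grip.
It also fails if it takes over 58 s, if anything falls off the work surface, if the arm or the gripper's body presses on something with over 40 N, if the wrist force passes 120 N, or if a joint passes its speed limit or range.

## Working session

There is one attempt and no reset: what is moved stays moved. The work goes in short steps, each a Python script; the robot and the scene stay as the last script left them, time stands still between calls to the robot, and variables do not carry over. Pictures are saved under pics/ and viewed, and the job is handed in when it is done.

```bash
mkdir -p pics
python3 - <<'E'
from workcell import *
import cv2
s=state();print(s['time_s'],s['tool_pos'],s['ee_rot'],s['force'],s['grip_width'])
for c in ['scene','top']:
    im=grab_frame(c);cv2.imwrite(f'pics/{c}0.png',im[...,::-1])
    k=get_calibration(c);print(c,k['K'].tolist() if hasattr(k['K'],'tolist') else k['K'],k['view'])
    for n in ['amber_cell','amber_cradle','amber_knob_grip','tester','beam','green_cell','amber_keeper']:
        print(n,[(round(d['confidence'],2),[round(float(v)) for v in d['position']]) for d in place_of(c,n)])
print(state()['time_s'])
E
```

```text
0.0 [ 0.19157153 -0.59442923  0.25255078] [[ 9.51788871e-01  3.06753545e-01 -4.56625815e-04]
 [ 3.06753884e-01 -9.51787915e-01  1.34870238e-03]
 [-2.08916950e-05 -1.42375166e-03 -9.99998986e-01]] [-1.05054784  0.15949944 -1.11946816] 1.0019626123221157
scene [[599.5138460044427, 0.0, 319.59970391389], [0.0, 599.5138460044427, 243.01983161603914], [0.0, 0.0, 1.0]] [[-0.59435156  0.80409482  0.01333219  0.30369737]
 [ 0.63598248  0.48010769 -0.60417125 -0.27460524]
 [-0.49221186 -0.35061108 -0.79674297  1.56344972]
 [ 0.          0.          0.          1.        ]]
amber_cell [(0.87, [276, 201]), (0.79, [233, 187]), (0.71, [256, 220]), (0.36, [425, 364])]
amber_cradle [(0.6, [228, 191])]
amber_knob_grip [(0.95, [199, 171]), (0.42, [279, 350]), (0.23, [424, 366])]
tester [(0.69, [230, 189]), (0.67, [236, 323]), (0.55, [424, 366])]
beam [(0.67, [435, 346]), (0.58, [309, 253]), (0.38, [227, 178])]
green_cell [(0.82, [309, 251])]Traceback (most recent call last):
  File "<stdin>", line 8, in <module>
ValueError: it knows: amber_cell, amber_cell_center, amber_cradle, amber_frosted, amber_knob_grip, amber_windows, beam, bearing, green_cell, green_cradle, oil_can, screwdriver, square, tester, wood_block, wrench
```

Run:
```python
from workcell import *
import cv2
for c in ['top']:
    im=grab_frame(c);cv2.imwrite(f'pics/{c}0.png',im[...,::-1])
    k=get_calibration(c);print(c,k['K'],k['view'])
    for n in ['amber_cell','amber_cradle','amber_knob_grip','tester','beam','green_cell','green_cradle']:
        print(n,[(round(d['confidence'],2),[round(float(v),1) for v in d['position']]) for d in place_of(c,n)])
print(state()['time_s'])
```

```text
top [[488.63970854   0.         316.97451453]
 [  0.         488.63970854 235.46644914]
 [  0.           0.           1.        ]] [[ 2.76393111e-02 -9.99616021e-01  1.96974696e-03 -4.20650693e-04]
 [-9.92027825e-01 -2.76717584e-02 -1.22943352e-01  5.26706483e-01]
 [ 1.22950651e-01  1.44402576e-03 -9.92411735e-01  1.29753567e+00]
 [ 0.00000000e+00  0.00000000e+00  0.00000000e+00  1.00000000e+00]]
amber_cell [(0.66, [212.2, 215.8]), (0.51, [391.4, 256.0]), (0.5, [399.6, 274.7]), (0.4, [431.5, 263.2])]
amber_cradle [(0.73, [432.7, 266.1])]
amber_knob_grip [(0.59, [451.7, 231.2])]
tester [(0.71, [214.6, 213.3])]
beam [(0.66, [209.2, 210.9])]
green_cell [(0.64, [337.7, 249.6])]
green_cradle [(0.84, [336.2, 249.3])]
0.75
```

View pics/scene0.png

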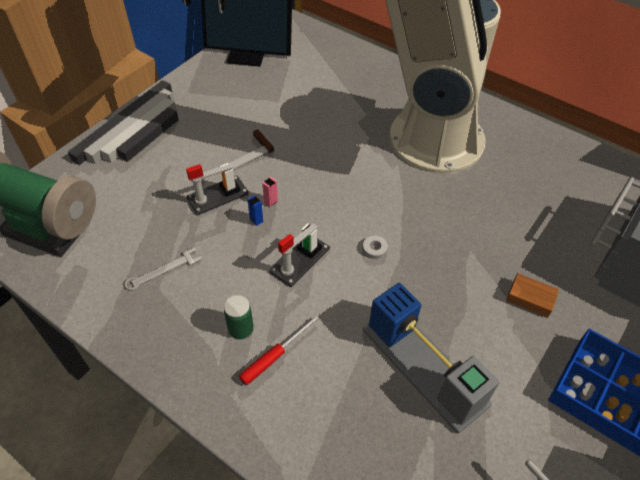

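View pics/top0.png

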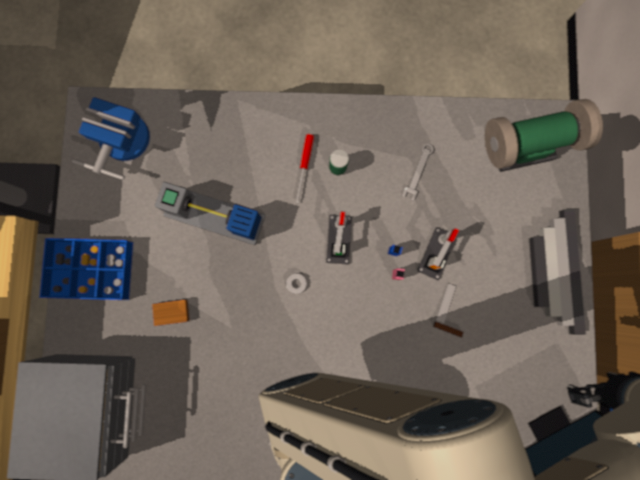

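Scene picture: candidates for the amber cell are the amber/white block in a cradle at about (229,184), the blue look-alike loose at (256,210), the pink one loose at (270,190), and the green cell in its cradle at (309,240). By the description I choose the one at (229,184), which is at (432,266) in the top view. Next I'll check a close crop and compute rough positions.

```bash
cat > h.py <<'E'
from workcell import *
import numpy as np, cv2
def pix2plane(cal,uv,z):
    K=np.array(cal['K']);V=np.array(cal['view']);R=V[:3,:3];t=V[:3,3]
    d=R.T@np.linalg.inv(K)@np.array([uv[0],uv[1],1.]);c=-R.T@t
    return c+d*(z-c[2])/d[2]
def proj(cal,P):
    K=np.array(cal['K']);V=np.array(cal['view']);P=np.atleast_2d(P)
    q=(V[:3,:3]@P.T).T+V[:3,3];q=q@K.T;return q[:,:2]/q[:,2:]
def down(yaw): # tool y axis at world angle yaw, z down
    y=np.array([np.cos(yaw),np.sin(yaw),0]);z=np.array([0,0,-1.]);return np.stack([np.cross(y,z),y,z],1)
E
python3 - <<'E'
from h import *
ct=get_calibration('top');cs=get_calibration('scene')
for n,uv,us,z in [('cradle',(432.7,266.1),(228,191),0),('knob',(451.7,231.2),(199,171),.103),('green',(337.7,249.6),(309,251),.01),('beam',(209.2,210.9),(435,346),.085)]:
    print(n,pix2plane(ct,uv,z).round(3),pix2plane(cs,us,z).round(3))
w=get_calibration('wrist');V=w['view'];s=state()
C=-V[:3,:3].T@V[:3,3];print(w['K'],'cam in tool',s['ee_rot'].T@(C-s['tool_pos']),'axes in tool',(s['ee_rot'].T@V[:3,:3].T).round(2))
im=cv2.imread('pics/scene0.png')
cv2.imwrite('pics/crop1.png',cv2.resize(im[140:290,160:340],None,fx=4,fy=4,interpolation=cv2.INTER_CUBIC))
E
```

```text
cradle [ 0.454 -0.308  0.   ] [ 0.467 -0.307  0.   ]
knob [ 0.539 -0.333  0.103] [ 0.524 -0.327  0.103]
green [ 0.492 -0.044  0.01 ] [ 0.498 -0.039  0.01 ]
beam [0.577 0.299 0.085] [0.576 0.311 0.085]
[[426.87504116   0.         313.4027624 ]
 [  0.         426.87504116 236.87333387]
 [  0.           0.           1.        ]] cam in tool [ 0.06447142 -0.00025567 -0.12137818] axes in tool [[ 0.   -0.97 -0.26]
 [ 1.    0.   -0.  ]
 [ 0.   -0.26  0.97]]
```

View pics/crop1.png

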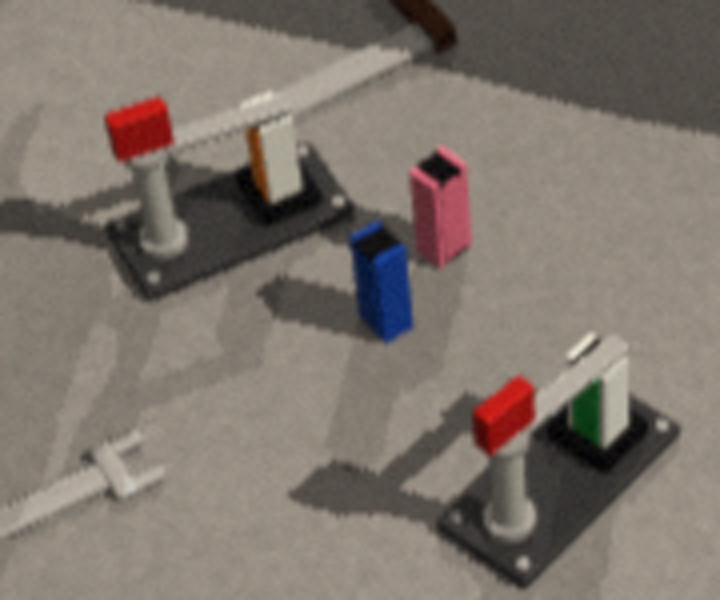

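The crop shows the amber glass with white frosted plates at crop (275,155), locked under its tongue. Its red knob is at (140,130), and the square lies beyond the tongue. Next is a wrist view from above.

Run:
```python
from h import *
movep([0.49,-0.32,0.30],down(np.radians(65)))
sleep(0.2)
im=grab_frame('wrist');cal=get_calibration('wrist');cv2.imwrite('pics/w1.png',im[...,::-1]);np.savez('w1.npz',K=cal['K'],view=cal['view'])
for n,z in [('amber_knob_grip',.103),('amber_cell',.01),('amber_cell_center',.045),('amber_cradle',0)]:
    for d in place_of('wrist',n): print(n,round(d['confidence'],2),np.round(d['position'],1),pix2plane(cal,d['position'],z).round(4))
s=state();print(s['time_s'],s['joints'])
```

```text
amber_knob_grip 0.92 [317.4 269.4] [ 0.5318 -0.3373  0.103 ]
amber_knob_grip 0.63 [448.1 359.6] [ 0.6501 -0.2719  0.103 ]
amber_cell 0.94 [433.  140.6] [ 0.4915 -0.1979  0.01  ]
amber_cell 0.63 [447.7 357.4] [ 0.7117 -0.2652  0.01  ]
amber_cell 0.59 [314.  160.3] [ 0.4607 -0.307   0.01  ]
amber_cell 0.58 [396.7  79.9] [ 0.4272 -0.2084  0.01  ]
amber_cell_center 0.84 [405.1  76. ] [ 0.4275 -0.2082  0.045 ]
amber_cell_center 0.69 [442.8 144.5] [ 0.4929 -0.1995  0.045 ]
amber_cell_center 0.66 [313.6 163.3] [ 0.4603 -0.3072  0.045 ]
amber_cradle 0.77 [315.7 159.1] [ 0.4611 -0.3053  0.    ]
2.7167 [-5.81525237e-01  2.50151961e-01  1.66907298e+00 -9.59342119e-06
  1.22240789e+00 -1.71544885e+00]
```

View pics/w1.png

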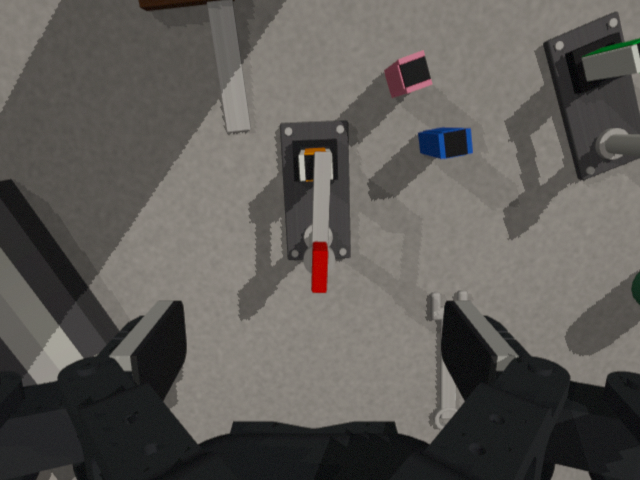

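Run:
```python
from h import *
cal=dict(np.load('w1.npz'));im=cv2.imread('pics/w1.png')
c=cv2.resize(im[110:300,260:370],None,fx=5,fy=5,interpolation=cv2.INTER_CUBIC);
c=c[:,:]
cv2.imwrite('pics/c2.png',cv2.resize(im[110:300,240:400],None,fx=3.1,fy=3.1,interpolation=cv2.INTER_CUBIC))
r=(im[...,2]>150)&(im[...,1]<60);ys,xs=np.nonzero(r);ok=(abs(xs-318)<30)
print('red box',xs[ok].min(),xs[ok].max(),ys[ok].min(),ys[ok].max())
print(cv2.minAreaRect(np.stack([xs[ok],ys[ok]],1).astype(np.float32)))
a=[pix2plane(cal,p,.011) for p in [(289,131),(341,129),(294,254),(343,252)]]
m1=(a[0]+a[1])/2;m2=(a[2]+a[3])/2;d=m2-m1
print(np.array(a).round(4),m1,m2,np.degrees(np.arctan2(d[1],d[0])),np.linalg.norm(d))
# predicted overlay
th=np.arctan2(d[1],d[0])
```

```text
red box 313 327 251 291
((319.8594055175781, 271.0143737792969), (13.629100799560547, 40.48762893676758), 2.2906100749969482)
[[ 0.4263 -0.3167  0.011 ]
 [ 0.4452 -0.272   0.011 ]
 [ 0.5364 -0.3645  0.011 ]
 [ 0.5553 -0.319   0.011 ]] [ 0.43573513 -0.2943166   0.011     ] [ 0.54587459 -0.34176904  0.011     ] -23.308290167909977 0.11992678713828568
```

View pics/c2.png

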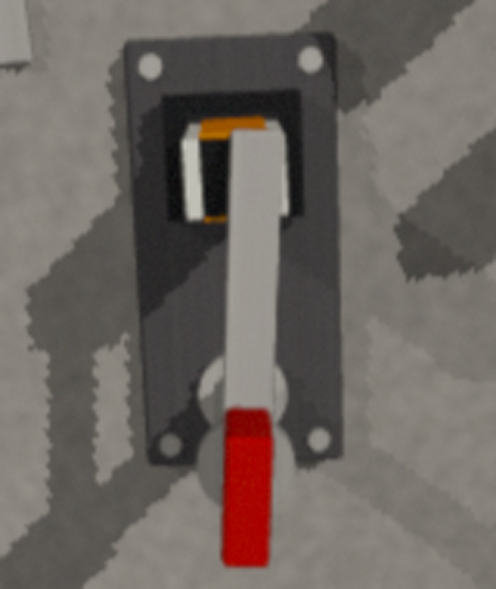

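```bash
cat >> h.py <<'E'
def T(o,th):
    c,s=np.cos(th),np.sin(th);o=np.array([o[0],o[1],0.]);R=np.array([[c,-s,0],[s,c,0],[0,0,1]])
    return lambda P: np.atleast_2d(P)@R.T+o
def box(x0,x1,y0,y1,z): return np.array([[x0,y0,z],[x1,y0,z],[x1,y1,z],[x0,y1,z]])/1000.
def draw(im,cal,f,boxes,s=1,off=(0,0)):
    for b in boxes:
        p=(proj(cal,f(b))-np.array(off)+.5)*s
        cv2.polylines(im,[np.round(p*8).astype(np.int32)],True,(0,255,0),1,cv2.LINE_AA,3)
E
python3 - <<'E'
from h import *
cal=dict(np.load('w1.npz'));im=cv2.imread('pics/w1.png')
print(pix2plane(cal,(319.4,271.3),.119))
f=T((.4610,-.3051),np.radians(-23.3))
c=cv2.resize(im[110:300,240:400],None,fx=3.1,fy=3.1,interpolation=cv2.INTER_CUBIC)
draw(c,cal,f,[box(-35,100,-32,32,10),box(-18.5,18.5,-20.5,20.5,22),box(-11,11,-13,13,80),box(-12,75,-6.5,6.5,89),box(58,92,-6,6,119)],3.1,(240,110))
cv2.imwrite('pics/c3.png',c)
E
```

```text
[ 0.52864504 -0.33430847  0.119     ]
```

View pics/c3.png

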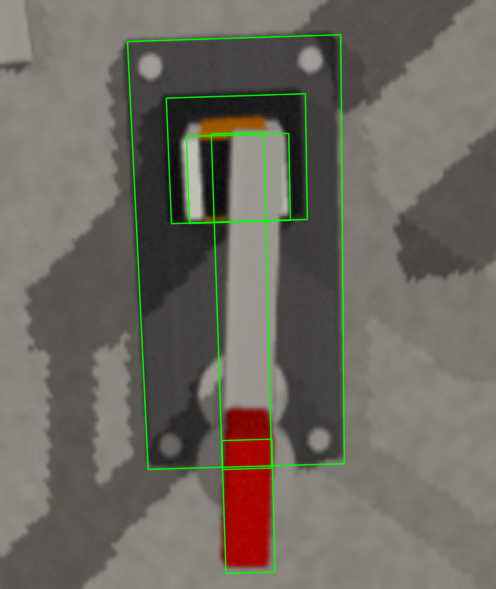

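The model overlay fits to about 1 mm. The tongue already stands 2–3° towards open. Now to grip the knob.

Run:
```python
from h import *
yaw=np.radians(65.0);p=np.array([.5290,-.3346])
movep([*p,.19],down(yaw))
line_to([*p,.117],feed=.08)
s=state();print(s['force'].round(1),s['tool_pos'])
clamp(50);sleep(.2)
s=state();print(s['time_s'],s['force'].round(1),s['torque'].round(2),s['grip_width'],s['tool_pos'].round(4))
im=grab_frame('wrist');cv2.imwrite('pics/w2.png',im[...,::-1])
```

```text
[ 0.2 -0.5  0.4] [ 0.52937581 -0.3348383   0.11745902]
5.1833 [-0.4  3.6  4.4] [0.61 0.19 0.01] 0.13107730528966596 [ 0.5291 -0.3344  0.1172]
```

View pics/w2.png

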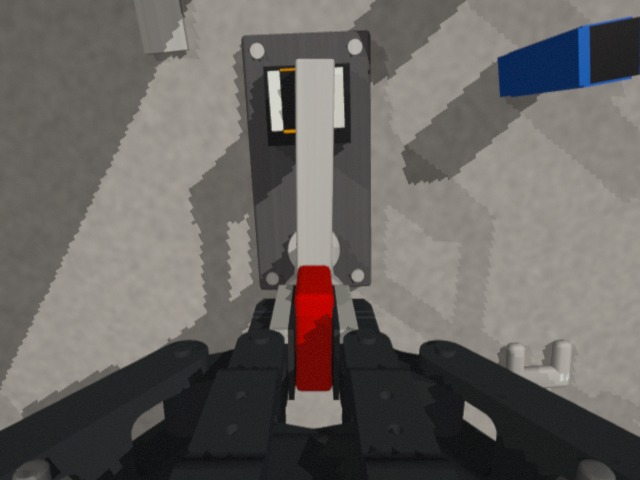

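The red bar at (315,330) is centred between the pads. Turning clockwise.

Run:
```python
from h import *
p=state()['tool_pos']
p=np.array([.529,-.3346,.117])
for y in [45,20,0,-15,-20,-21.5,-23]:
    movep(p,down(np.radians(y)));sleep(.1)
    s=state();R=s['ee_rot'];print(y,round(np.degrees(np.arctan2(R[1,1],R[0,1])),2),s['time_s'],s['force'].round(1),s['torque'].round(2),round(s['grip_width'],3),s['tau'][5].round(2))
    if abs(s['torque'][2])>1.5: break
im=grab_frame('wrist');cv2.imwrite('pics/w3.png',im[...,::-1])
```

```text
45 44.98 5.7583 [0.6 6.8 5.1] [ 0.94 -0.1  -0.05] 0.132 -0.02
20 19.98 6.3583 [3.3 6.6 4.2] [ 1.32 -0.48 -0.06] 0.131 -0.02
0 -0.03 6.8833 [4.9 9.1 3.2] [ 1.34 -0.84 -0.09] 0.133 -0.02
-15 -15.03 7.3417 [5.8 8.  2.4] [ 1.38 -1.04 -0.01] 0.126 -0.01
-20 -19.93 7.6917 [8.  7.4 1.5] [ 1.41 -1.1   0.79] 0.131 0.79
-21.5 -21.38 8.0417 [8.  8.7 1.7] [ 1.46 -1.1   1.28] 0.129 1.26
-23 -22.83 8.3917 [7.5 7.8 2.4] [ 1.47 -1.14  1.69] 0.129 1.65
```

View pics/w3.png

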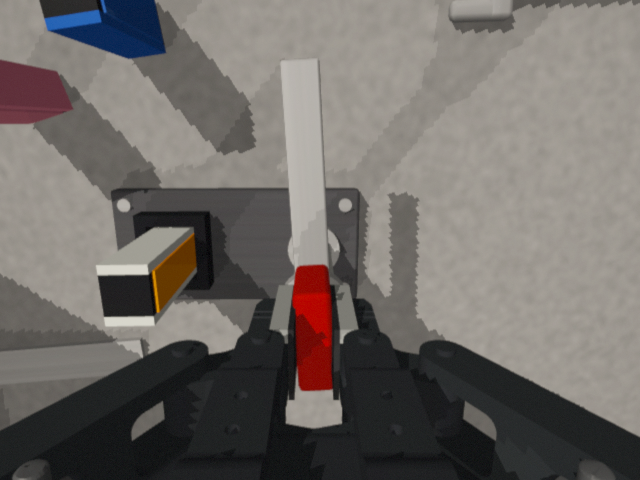

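The keeper is at its stop: torque about z climbs from -20° yaw on and the tongue is clear of the cell. Release the knob and look at the cell from above.

Run:
```python
from h import *
gripper_open()
line_to([.529,-.3346,.22],feed=.15)
R=down(np.radians(66.7))
movep([.4605,-.305,.24],R);sleep(.2)
im=grab_frame('wrist');cal=get_calibration('wrist');cv2.imwrite('pics/w4.png',im[...,::-1]);np.savez('w4.npz',K=cal['K'],view=cal['view'])
f=T((.4610,-.3051),np.radians(-23.3))
uv=proj(cal,f([[0,0,.08]]))[0];print(uv)
o=np.array([max(0,int(uv[0])-100),max(0,int(uv[1])-80)])
c=cv2.resize(im[o[1]:o[1]+180,o[0]:o[0]+200,::-1],None,fx=3,fy=3,interpolation=cv2.INTER_CUBIC)
cv2.imwrite('pics/c4raw.png',c)
draw(c,cal,f,[box(-35,100,-32,32,10),box(-18.5,18.5,-20.5,20.5,22),box(-11,11,-13,13,80)],3,o)
f2=T(f([[.075,0,0]])[0],np.radians(-23.3)-1.5)
draw(c,cal,f2,[box(-87,0,-6.5,6.5,89),box(-17,17,-6,6,119)],3,o)
cv2.imwrite('pics/c4.png',c);print(o,state()['time_s'])
```

```text
[314.11490479 224.77633264]
[214 144] 11.65
```

View pics/c4.png

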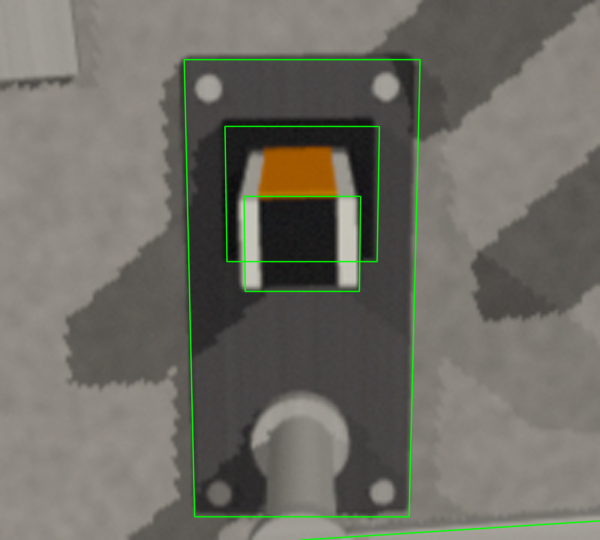

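View pics/c4raw.png

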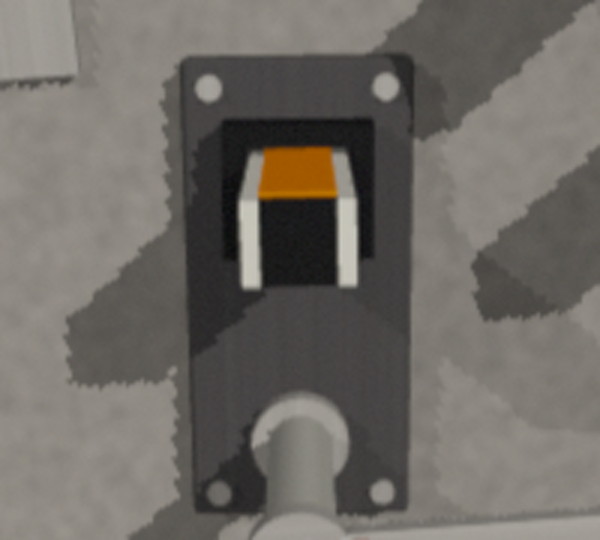

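Cell and cradle sit about 1 mm to the left of the model, so I correct the centre to (0.4599, -0.3057). Now the grasp on the frosted faces.

Run:
```python
from h import *
R=down(np.radians(66.7))
movep([.4599,-.3057,.18],R)
line_to([.4599,-.3057,.064],feed=.08)
s=state();print(s['force'].round(1),s['tool_pos'].round(4))
im=grab_frame('wrist');cv2.imwrite('pics/w5.png',im[...,::-1])
clamp(40);sleep(.2)
s=state();print(s['time_s'],s['force'].round(1),s['torque'].round(2),s['grip_width'])
im=grab_frame('wrist');cv2.imwrite('pics/w6.png',im[...,::-1])
```

```text
[-0.1  0.   0. ] [ 0.4602 -0.3059  0.0645]
14.425 [-1.8  0.   3.1] [-0.03  0.19 -0.05] 0.298359154835963
```

View pics/w6.png

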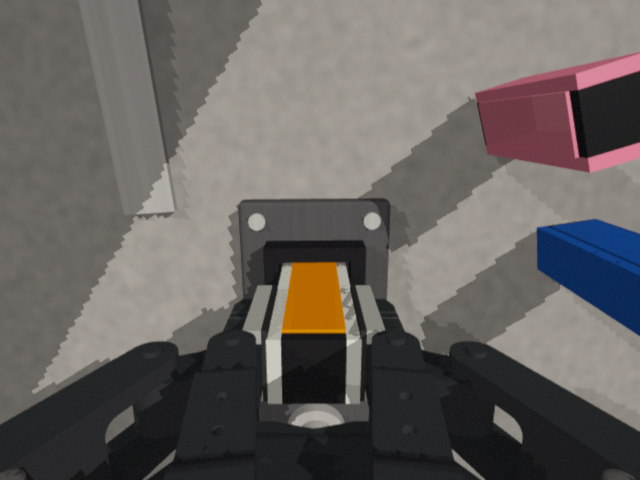

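The cell is held by its white faces (width 0.298 × 85 ≈ 25 mm) and the amber window is untouched. Lift, then look at the tester.

Run:
```python
from h import *
line_to([.4599,-.3057,.16],feed=.08)
s=state();print(s['force'].round(1),s['grip_width'])
line_to([.4599,-.3057,.30],feed=.2)
ct=get_calibration('top')
R=down(np.radians(-16))
c=np.array([.576,.304])-.09*R[:2,0]
print(R[:,0])
movep([*c,.32],R);sleep(.2)
im=grab_frame('wrist');cal=get_calibration('wrist');cv2.imwrite('pics/w7.png',im[...,::-1]);np.savez('w7.npz',K=cal['K'],view=cal['view'])
for n,z in [('beam',.085),('tester',0),('amber_cell_center',None)]:
    for d in place_of('wrist',n): print(n,round(d['confidence'],2),np.round(d['position'],1),pix2plane(cal,d['position'],z).round(4) if z is not None else '')
im=grab_frame('scene');cv2.imwrite('pics/s7.png',im[...,::-1])
s=state();print(s['time_s'],s['force'].round(1),s['joints'].round(2),s['tool_pos'],s['grip_width'])
```

```text
[ 0.3 -0.3 -1.1] 0.2972644965146673
[0.27563736 0.9612617  0.        ]
beam 0.21 [327.5 410.2] [0.5071 0.0171 0.085 ]
tester 0.26 [312.5 285.4] [0.5193 0.1132 0.    ]
amber_cell_center 0.63 [314.2 321.6] 
amber_cell_center 0.63 [522.9 354.8] 
19.1917 [ 0.7 -0.1 -1.4] [ 0.37  0.25  1.63 -0.    1.27  0.65] [0.55124697 0.21733482 0.32001435] 0.3008554929059887
```

View pics/w7.png

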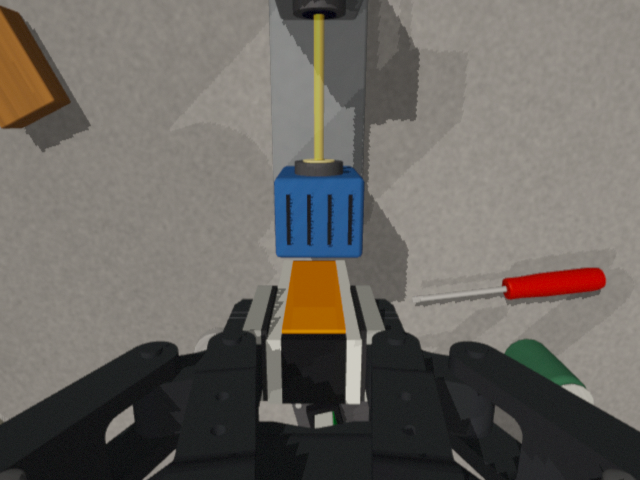

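View pics/s7.png

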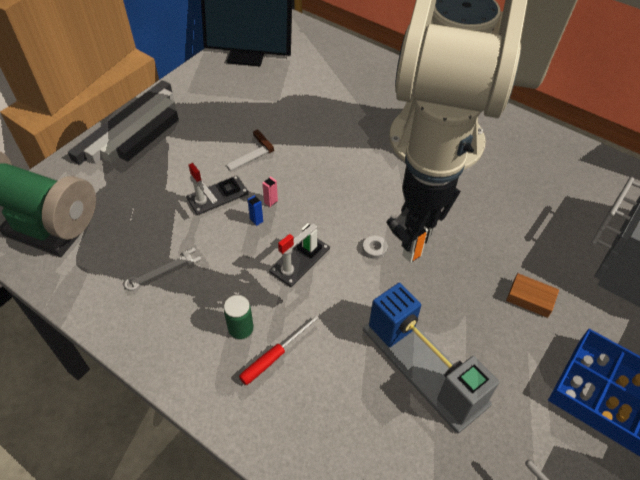

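Run:
```python
from h import *
R=down(np.radians(-16))
c=np.array([.576,.304])-.045*R[:2,0]
line_to([*c,.38],feed=.15);sleep(.2)
im=grab_frame('wrist');cal=get_calibration('wrist');cv2.imwrite('pics/w8.png',im[...,::-1]);np.savez('w8.npz',K=cal['K'],view=cal['view'])
b=im.astype(int);m=(b[...,0]>180)&(b[...,1]>160)&(b[...,2]<140);ys,xs=np.nonzero(m);ok=(abs(xs-318)<30)&(ys<240)
print(xs[ok].min(),xs[ok].max(),ys[ok].min(),ys[ok].max())
L=cv2.fitLine(np.stack([xs[ok],ys[ok]],1).astype(np.float32),cv2.DIST_HUBER,0,.01,.01).ravel();print(L)
for y in [ys[ok].min(),ys[ok].max()+1]:
    print(pix2plane(cal,(L[2]+(y-L[3])*L[0]/L[1],y),.085))
o=(220,0);cv2.imwrite('pics/c8.png',cv2.resize(im[0:260,220:420,::-1],None,fx=2.3,fy=2.3,interpolation=cv2.INTER_CUBIC))
print(state()['time_s'])
```

```text
308 321 125 203
[ 1.1372126e-03 -9.9999934e-01  3.1709479e+02  1.5206757e+02]
[0.58245841 0.319792   0.085     ]
[0.56174658 0.24721168 0.085     ]
20.0917
```

View pics/c8.png

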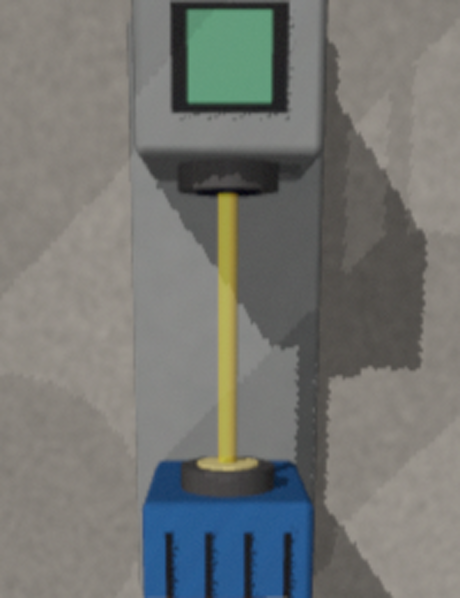

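```bash
cat > ov.py <<'E'
from h import *
import sys
x,y,a=map(float,sys.argv[1:4])
f=T((x,y),np.radians(a))
t=np.linspace(0,2*np.pi,32)
ring=lambda X:np.stack([0*t+X,.020*np.cos(t),.085+.020*np.sin(t)],1)
bx=[box(-135,135,-45,45,15),box(-135,-70,-35,35,115),box(70,135,-35,35,115),ring(-.055),ring(.055),np.array([[-.055,0,.085],[.055,0,.085]])]
cal=dict(np.load('w8.npz'));im=cv2.imread('pics/w8.png')
c=cv2.resize(im[0:260,220:420],None,fx=2.3,fy=2.3,interpolation=cv2.INTER_CUBIC);draw(c,cal,f,bx,2.3,(220,0));
d=cv2.resize(cv2.imread('pics/top0.png')[180:250,150:270],None,fx=2.8,fy=2.8,interpolation=cv2.INTER_CUBIC)
draw(d,get_calibration('top'),f,bx,2.8,(150,180))
e=cv2.resize(cv2.imread('pics/scene0.png')[270:440,350:510],None,fx=2.1,fy=2.1,interpolation=cv2.INTER_CUBIC)
draw(e,get_calibration('scene'),f,bx,2.1,(350,270))
o=np.zeros((600,800,3),np.uint8);o[:c.shape[0],:c.shape[1]]=c;o[:d.shape[0],462:462+d.shape[1]]=d[:,:338];o[200:200+e.shape[0],462:462+e.shape[1]]=e
cv2.imwrite(sys.argv[4],o)
E
python3 ov.py .5779 .304 74.1 pics/o1.png
```

```text
(no output)
```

View pics/o1.png

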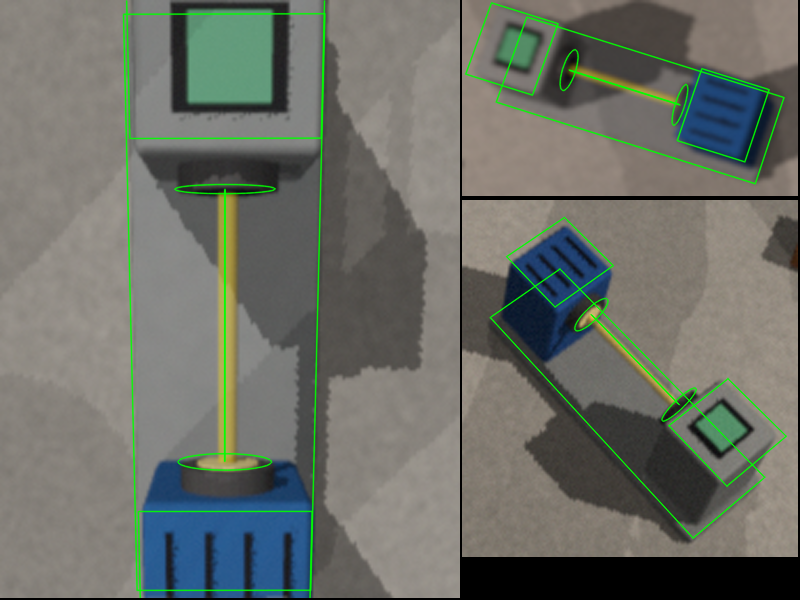

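Run:
```python
from h import *
cal=dict(np.load('w8.npz'));im=cv2.imread('pics/w8.png')
s=state();R=s['ee_rot'];p=s['tool_pos'];print(p)
o=(240,240)
c=cv2.resize(im[240:440,240:400],None,fx=3,fy=3,interpolation=cv2.INTER_CUBIC)
f=lambda P:(np.atleast_2d(P)@R.T)+p
draw(c,cal,f,[box(-11,11,-13,13,-16),box(-11,11,-13,13,54)],3,o)
cv2.imwrite('pics/c9.png',c)
```

```text
[0.56329617 0.26019784 0.37927706]
```

View pics/c9.png

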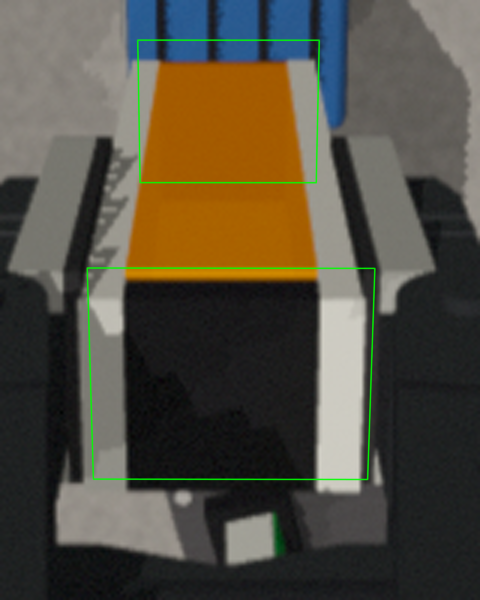

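The overlays agree to 1–2 mm. The tester centre comes to about (0.5797, 0.304) at 74.1°. Lower into the gap.

Run:
```python
from h import *
R=down(np.radians(-15.9));p=[.5797,.3045]
movep([*p,.21],R)
line_to([*p,.104],feed=.08);sleep(.3)
im=grab_frame('wrist');cal=get_calibration('wrist');cv2.imwrite('pics/w10.png',im[...,::-1])
im=grab_frame('scene')[...,::-1].copy();cs=get_calibration('scene');cv2.imwrite('pics/s10.png',im)
imt=grab_frame('top')[...,::-1].copy();ct=get_calibration('top');cv2.imwrite('pics/t10.png',imt)
s=state();print(s['time_s'],s['force'].round(1),s['tool_pos'],s['grip_width'])
t=T((.5797,.304),np.radians(74.1))
o=(350,230);c=cv2.resize(im[230:430,350:520],None,fx=3,fy=3,interpolation=cv2.INTER_CUBIC);cv2.imwrite('pics/s10r.png',c)
draw(c,cs,t,[box(-11,11,-13,13,50),box(-11,11,-13,13,120),np.array([[-.055,0,.085],[.055,0,.085]])],3,o);cv2.imwrite('pics/s10c.png',c)
```

```text
22.7583 [-0.  -0.3 -1.5] [0.57972259 0.30453233 0.1040678 ] 0.2973279690761555
```

View pics/s10c.png

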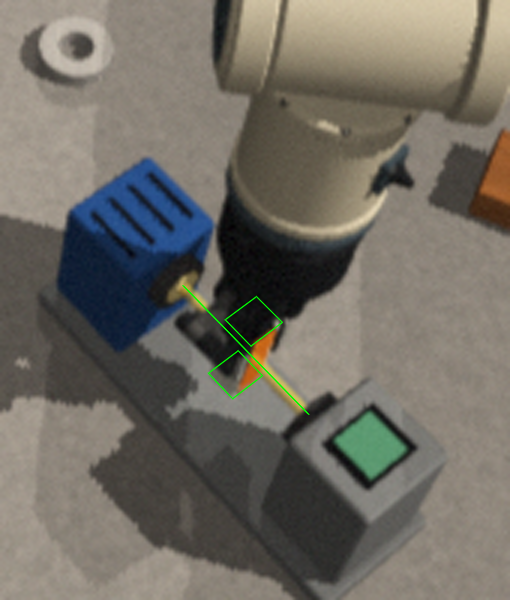

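View pics/s10r.png

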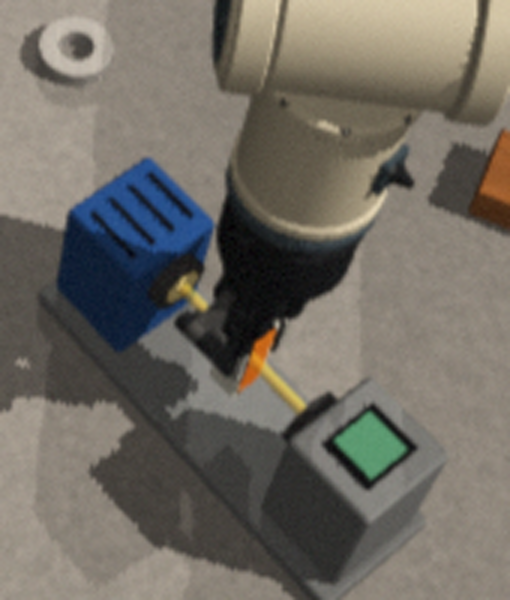

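View pics/w10.png

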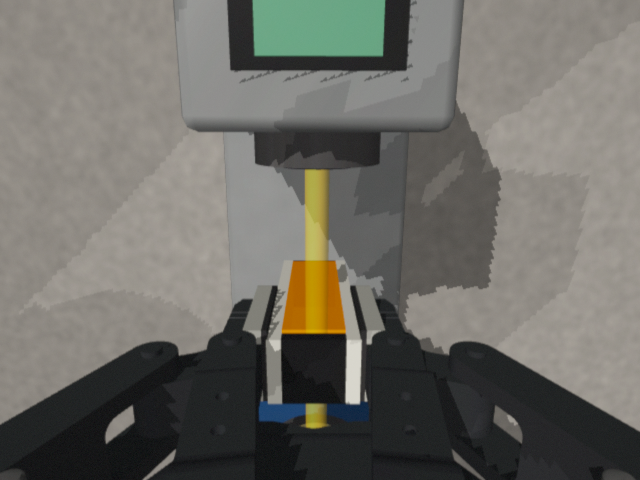

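The beam runs through the amber windows: in the wrist view it is at column 316 and the cell middle at about 314.5 (0.5 mm off). I'll make that small correction and check the whole bench.

Run:
```python
from h import *
R=down(np.radians(-15.9));line_to([.5802,.3044,.104],frame=R,feed=.02);sleep(.5)
im=grab_frame('scene')[...,::-1].copy();cv2.imwrite('pics/s11.png',im)
im=grab_frame('top')[...,::-1].copy();cv2.imwrite('pics/t11.png',im)
im=grab_frame('wrist')[...,::-1].copy();cv2.imwrite('pics/w11.png',im)
s=state();print(s['time_s'],s['force'].round(1),s['tool_pos'],s['grip_width'],abs(s['qd']).max())
```

```text
23.6583 [-0.2 -0.4 -0.7] [0.58021935 0.30440447 0.10401716] 0.3031024653276506 0.0023519767950267757
```

View pics/s11.png

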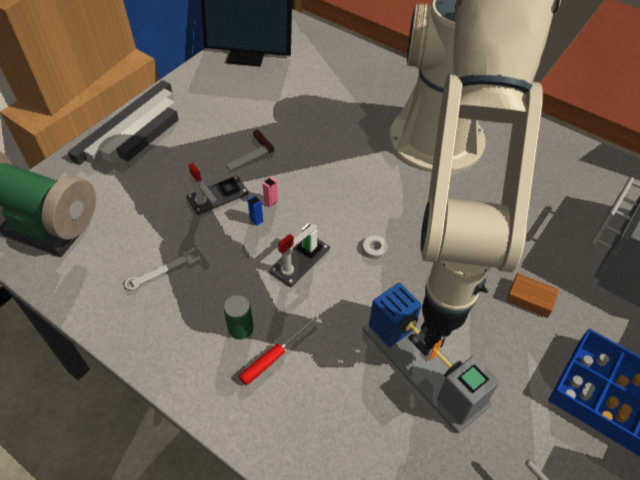

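View pics/t11.png

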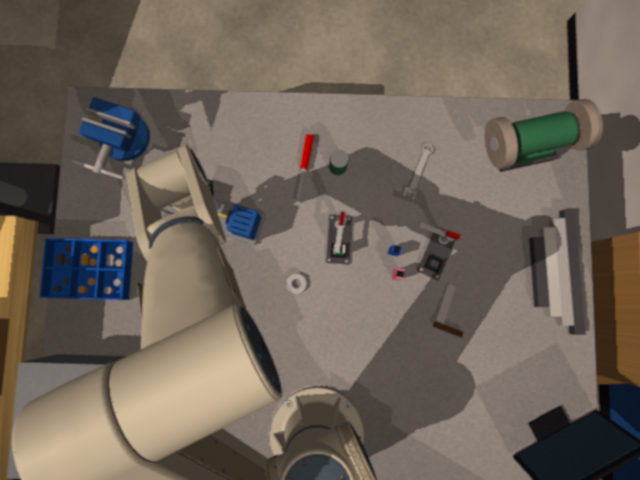

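View pics/w11.png

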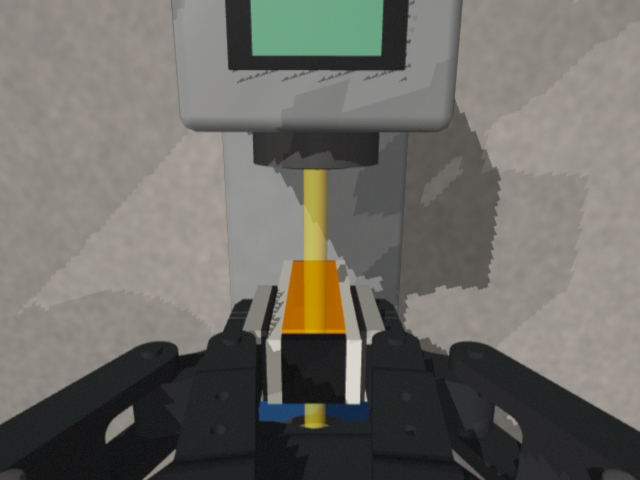

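Everything else is where it was. The amber keeper stands open in the top view (red knob at (453,235)) and the green keeper is still locked at (340,235). Handing in.

```bash
python3 -c "
from workcell import *
job_done();print(state()['time_s'])"
```

```text
the job is handed in; nothing more can be done
the job is handed in; nothing more can be done
```

I turned the amber keeper clockwise to its stop and lifted the cell out by its frosted faces. I handed in at about 24 s with the cell still held upright in the beam.

- **Keeper:** the wrist torque climbed to 1.7 N m over the last 3° of turn, which marks the hard stop. The later pictures show the tongue still swung fully open.
- **Beam:** in the last wrist picture the beam passes straight through both windows, within about 0.5 mm of the cell's middle and parallel to its axis. From the grasp height I reckon the middle at about 84.5 mm above the table, against 85 mm wanted.
- **Tester and bench:** the cell touches nothing on the tester, with outside force under 1 N. The green cell is still locked and every other item looks unmoved.
- **Disagreement:** the wrist-camera overlay of the held cell was off by about 1 mm sideways and 1–3 mm along the beam. I took this as calibration error, because the scene-camera overlay of the final pose agreed. I could not rule out a tilt of about 1.5°.

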